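# Fit the pipe cradle into the bench stand

## Task

Take the cradle post out of its holder and fit it into the square tube of the bench stand, which somebody has clamped at a height you must find by touch: squeeze the post's spring catch flush so that it slips into the tube's mouth on the slotted side, then slide the post fully home until the cradle sits on the rim and the catch pops out through the slot. Do not force it: push only gently, on the tube as well as on the post. Leave everything else on the bench where it is.

Things in the scene. Friction and masses are not known exactly. Their poses are not given: they have to be found in the camera images.
- post_mid (a point): Centre, 52 mm above the foot, of the loose aluminium cradle post (about 0.35 kg) standing upright in the holder: a square shank, 26 x 26 mm and 76 mm long, the lowest 3 mm tapering to 23.5, with a U-shaped cradle on top. z points up the post, x out of the face with the spring catch. Unsqueezed, the catch's square lower end stops dead on a tube's rim.
- post_shoulder (a point): On the post's axis at the cradle's underside, 76 mm above the foot; it rests on the rim when home. Axes as the post's. The cradle is 24 mm thick (x) and 80 wide (y): a flat cross bar 10 mm high with two outward-leaning arms at its ends, rising to 105 mm above the foot; the flat between them is about 50 mm wide. 5 to 12 N down on the bar slide the post once the catch is in the tube.
- catch_face (a point): Middle of the catch's outer face (x outwards), 40 mm above the foot. The catch is a steel block 10 mm wide, 20 mm tall (30 to 50 mm above the foot), 6.5 mm proud. Pads closed on the shank's +x and -x faces press it flush; with the fingertips ending half-way up it, its lower half stays free to enter the tube. Once some mm are inside, the wall holds it in and friction holds the post when let go.
- catch (a joint): Spring catch: 0 = fully out (6.5 mm proud of the shank), 0.0065 m = pressed flush, 0.0085 at most; held in by the tube wall it reads 0.004 to 0.007. Its spring pushes with about 2 N when out and 6 N when flush.
- stand: Bench stand, dark steel, fixed; origin at bench level on the axis of its upright square tube, x points to the tube's slotted side, z up. Base plate 130 x 130 x 8 mm, clamp sleeve 48 x 48 mm up to 50 mm, in it the tube: outside 36 x 36, inside 28 x 28 mm (1 mm clearance round the shank), no chamfer. The rim is clamped 110 to 140 mm above the bench, differently each time, and is not measured: find it by touch or sight.
- stand_side (a point): Point 18 mm out from the tube's axis on its slotted (+x) face, 60 mm above the bench. In that face the slot for the catch, 14 mm wide and 24 mm tall, is centred 36 mm below the rim, just where the catch comes when the cradle sits on the rim. The catch pops out through it by itself.
- holder_mouth (a point): Centre of the top of the holder, a black block 54 x 54 mm (with two low lugs to 94 mm in y) and 30 mm high, fixed to the bench, with a square pocket 30 x 30 mm, 22 mm deep, in which the post stands at the start.
- paste_jar: Bystander: closed jar, 56 mm across, 55 mm high, upright. Origin under its centre.
- coupling: Bystander: brass ring 42 mm across, 35 mm high. Origin under its centre.
- tee: Bystander: copper tee piece, 70 mm long, 28 mm high. Origin underneath.
- wrench: Bystander: steel wrench lying flat, beyond the work.
- screwdriver: Bystander: screwdriver lying flat, beyond the work.
- offcut: Bystander: square steel bar 160 x 28 x 28 mm lying on the bench. Origin under its centre.
- post: The cradle post itself (described under its centre); origin at the middle of its foot, axes as the centre's.
Not all that is in view belongs to the job. Of the things shaped like the stand, the steel one is meant.

How it is judged:
At the end, for the whole second after the job is handed in: The post stands in the stand's tube, upright within 0.06 rad and on the tube's axis within 4 mm, the catch out through the slot (joint below 2 mm, its face 16 mm or more from the tube's axis), the cradle's underside at most 146 mm above the bench, so down on the rim, at rest and let go (horizontal distance between post_shoulder and stand below 0.004 m and z of post_shoulder in the frame of stand below 0.146 m and value of joint catch below 0.002 m and x of catch_face in the frame of stand above 0.016 m and angle between post_mid's own z axis and vertical below 0.06 rad and linear speed of post below 0.01 m/s); the robot touches nothing.
It fails at once if the post is pushed against the stand with more than 60 N (contact force between post and stand above 60 N).
It fails at once if the gripper pushes on the stand with more than 35 N (contact force between the arm and stand above 35 N).
It fails at once if a bystander is moved by more than 30 mm (distance of any of paste_jar, coupling, tee, wrench, screwdriver, offcut from where it was at the start of the episode above 0.03 m).
It also fails if it takes over 61 s, if anything falls off the work surface, if the arm or the gripper's body presses on something with over 40 N, if the wrist force passes 120 N, or if a joint passes its speed limit or range.

## Robot

A 7-joint arm with a two-finger parallel gripper is mounted at the origin on the work surface. World frame = base frame: x ahead of the robot, y to its left, z up, the work surface at z = 0. Lengths are in m, angles in rad, forces in N, time in s.
With the tool pointing down it reaches from about 0.4 to 0.9 m from the base axis. Payload 5.5 kg.
Tool frame: the origin (TCP) lies between the finger pads; the fingertips stand 25 mm ahead of it and the grasp point (between the pads) lies 6 mm ahead of it; z points along the fingers, y is the line along which they close (so a half turn about z gives the same grasp; the last joint's range is limited). The gripper opens to 85 mm and grips with 20 to 120 N. Pads are 22 mm wide; open, the fingers measure 114 mm over their backs; the gripper's body (76 mm by 85 mm) begins 54 mm behind the grasp point. The pads swing forward as they close: fully open they stand 13 mm farther back than shut.
Start: joints at [-0.886, 0.501, -0.427, 1.55, 0.221, 1.138, -0.21], TCP at [0.266, 0.593, 0.256] pointing down, gripper open.
Joint ranges: [-2.88, 2.88], [-0.31, 2.03], [-1.54, 1.56], [0.2, 2.42], [-1.41, 4.55], [0.19, 2.02], [-2.57, 2.57]. Speed limits (rad/s): [2.57, 2.57, 3.14, 3.14, 3.14, 3.14, 3.14].

## Interface

Orientations are given as a unit quaternion [w, x, y, z].
In Python, from rig import r, optics gives the robot as it stands. The module is installed in compiled form; this text tells all that it offers.
- The arm moves only by the tool play_rows, never from a script. Its argument "rows" is a list of rows, each an object with "fingers": the closure, from 0 (fully open) to 1 (shut); "delta_pos": the shift along the tool's x, y, z in m, a list of three; "dr": the turn, a rotation vector about the tool's x, y, z in rad, a list of three. A call has 1 to 10 rows; each row shifts and turns the commanded pose from where the row before left it, along the tool's axes as they then stand; what a row does not reach is not made up. A row lasts 1/12 s, in which the tool goes at most 41.7 mm and 7.16 degrees, less where a joint would pass 70% of its speed; a pose out of reach is approached as far as the arm can. A call with a gripper value outside its range is refused whole. The fingers move at their own pace and stop on an object; "newtons" is the grip in N (left out, the last holds). Time passes only in rows, so rows that do not move let the fingers close. It gives the time, the measured TCP pose, the force, the opening and the grip force at its end, in the units of the state.
- r.state(): the state, without advancing time (a new reading comes with each control period).
- optics.grab_frame(name): name is "side" or "top" or "wrist"; returns the picture (384x512x3 uint8, red, green, blue); there is no depth.
- optics.calibration(name): a dict with "intrinsics" (3x3 intrinsics, pixels), "world_to_cam" (4x4, takes a point from world to camera coordinates); the wrist camera has in their place "hand_eye" (4x4, takes a point from camera to tool coordinates, whose origin is the TCP and whose axes are the flange's). Camera axes: x right, y down, z forward; pixel columns grow to the right and rows downward; lengths in m; the calibration is good to about 2 mm. A picture is of the moment at which its call begins: read the wrist's pose just before it. calibration takes no time and is no camera call.
- r.hand_in(): hands the job in; it is judged then, once.
The state is a dict: "t": time; "joint_positions": joint angles; "qvel": joint speeds; "joint_efforts": joint torques, N m; "tcp_pos": TCP position; "eef_rot": TCP orientation; "force": force on the tool from outside, world axes, zero at the start; "torque": the same for the moment, N m; "gripper_width": finger opening in m; "grip_force": force on a finger pad.
Only numpy, scipy, OpenCV 4.12 (cv2) and the standard library are available. Lean on these libraries where they do the work, as an engineer would, in place of code of your own. Each camera call takes 0.05 s, during which the arm holds its last target. There are 200 camera calls.

## Working session

There is one attempt and no reset: what is moved stays moved. The work goes in short steps, Python scripts to look and compute and a tool call to move; the robot and the scene stay as the last step left them, time stands still between calls to the robot, and variables do not carry over. Pictures are saved under pics/ and viewed, at most 10 in all, crops included, and the job is handed in when it is done.

Besides the shell and the picture viewer there is one more tool, called after "Request:" in YAML: its name, and indented under it one key for each argument. play_rows: Moves the arm, as the interface text tells. Its arguments: {"type":"object","properties":{"rows":{"type":"array","items":{"type":"object","properties":{"fingers":{"type":"number"},"delta_pos":{"type":"array","items":{"type":"number"}},"dr":{"type":"array","items":{"type":"number"}}}}},"newtons":{"type":"number"}},"required":["rows"]}

```bash
mkdir -p pics
python3 - <<'E'
from rig import r,optics
import cv2,numpy as np
s=r.state();print({k:np.round(v,4) for k,v in s.items()})
for n in("side","top"):
    im=optics.grab_frame(n);cv2.imwrite(f"pics/{n}0.png",im[:,:,::-1]);c=optics.calibration(n);print(n,np.round(c["intrinsics"],2).tolist(),np.round(c["world_to_cam"],4).tolist())
print(np.round(optics.calibration("wrist")["hand_eye"],4).tolist())
E
```

```text
{'t': np.float64(0.0), 'joint_positions': array([-0.8858,  0.5018, -0.4268,  1.5515,  0.2208,  1.1383, -0.2103]), 'qvel': array([-0.0004,  0.0029,  0.0011, -0.0001,  0.0006,  0.0012,  0.0012]), 'joint_efforts': array([-1.00000e-04, -5.69499e+01, -5.81660e+00, -2.80936e+01,
        1.05000e-02,  1.18000e-02,  0.00000e+00]), 'tcp_pos': array([0.2659, 0.5924, 0.2553]), 'eef_rot': array([-2.000e-04,  2.093e-01,  9.779e-01, -1.000e-03]), 'force': array([ 0.3844,  0.2586, -0.3974]), 'torque': array([-0.019 , -0.0293, -0.0086]), 'grip_force': np.float64(0.0), 'gripper_width': np.float64(0.0852)}
side [[387.0, 0.0, 256.3], [0.0, 387.0, 189.62], [0.0, 0.0, 1.0]] [[0.9997, -0.0011, 0.0225, -0.5215], [0.0178, -0.5726, -0.8197, 0.0929], [0.0137, 0.8199, -0.5724, 1.0488], [0.0, 0.0, 0.0, 1.0]]
top [[363.28, 0.0, 252.34], [0.0, 363.28, 189.81], [0.0, 0.0, 1.0]] [[0.0205, -0.9998, -0.0053, 0.0423], [-0.9967, -0.02, -0.0785, 0.5271], [0.0784, 0.0069, -0.9969, 0.9844], [0.0, 0.0, 0.0, 1.0]]
[[-0.0004, -0.9541, -0.2995, 0.0761], [1.0, -0.0004, -0.0, 0.001], [-0.0001, -0.2995, 0.9541, -0.1167], [0.0, 0.0, 0.0, 1.0]]
```

View pics/side0.png

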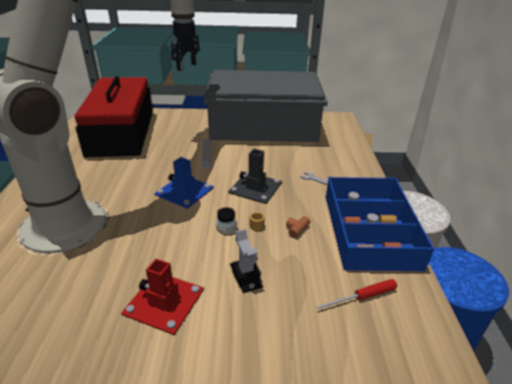

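View pics/top0.png

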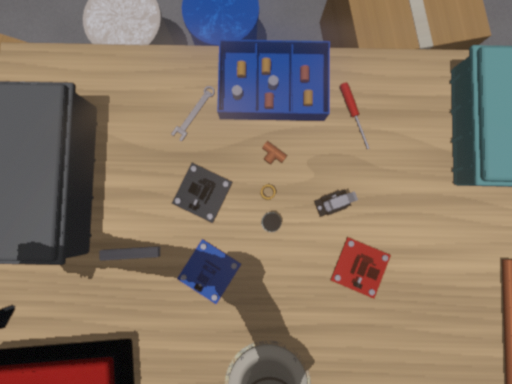

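Side view: the stand-like things are red at (163,290), blue at (184,185) and dark at (256,175). I choose the dark one as the steel stand. The post in its black holder is at (246,262). In the top view these are red (361,267), blue (209,271), dark (202,192) and post (337,202). Next I check the choice in a close crop.

Run:
```python
import cv2,numpy as np
s=cv2.imread("pics/side0.png");t=cv2.imread("pics/top0.png")
def c(im,x,y,w=64,h=48): return cv2.resize(im[y-h//2:y+h//2,x-w//2:x+w//2],(400,300),interpolation=cv2.INTER_CUBIC)
a=np.vstack([np.hstack([c(s,256,174,80,60),c(s,246,262,80,60)]),np.hstack([c(t,202,192,80,60),c(t,337,202,80,60)])])
cv2.imwrite("pics/crop1.png",a)
```

```text
(no output)
```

View pics/crop1.png

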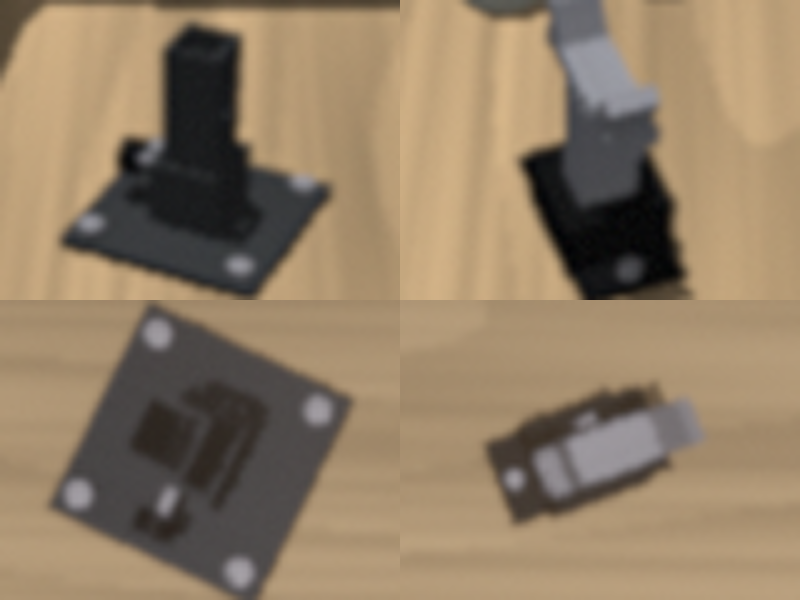

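The dark steel stand has four bolts and a clamp knob. The post is pale aluminium with its long cradle. In the top crop the catch shows as a pale bump on the upper-left long side, at about (334,185) in the full picture. Now the positions.

```bash
cat > h.py <<'E'
import numpy as np,cv2
from scipy.spatial.transform import Rotation as R
from rig import r,optics
def cam(n,s=None):
    c=optics.calibration(n);K=np.array(c["intrinsics"])
    if n=="wrist":
        s=s or r.state();q=np.array(s["eef_rot"]);T=np.eye(4);T[:3,:3]=R.from_quat(q[[1,2,3,0]]).as_matrix();T[:3,3]=s["tcp_pos"]
        W=T@np.array(c["hand_eye"])
    else: W=np.linalg.inv(np.array(c["world_to_cam"]))
    return K,W
def cast(C,px,z):
    K,W=C;px=np.atleast_2d(np.asarray(px,float))
    d=np.c_[px,np.ones(len(px))]@np.linalg.inv(K).T@W[:3,:3].T
    o=W[:3,3];return o+d*((z-o[2])/d[:,2])[:,None]
def proj(C,P):
    K,W=C;P=np.atleast_2d(P);p=(np.c_[P,np.ones(len(P))]@np.linalg.inv(W).T)[:,:3]@K.T;return p[:,:2]/p[:,2:]
E
python3 - <<'E'
from h import *
t=cv2.imread("pics/top0.png");C=cam("top")
hsv=cv2.cvtColor(t,cv2.COLOR_BGR2HSV);sat,v=hsv[...,1],hsv[...,2]
grey=t.max(2).astype(int)-t.min(2)
# stand plate: dark blob near (202,192)
m=np.uint8((v<105)*255);m[:150]=0;m[235:]=0;m[:,:165]=0;m[:,245:]=0
cs=cv2.findContours(m,0,2)[0];c=max(cs,key=cv2.contourArea);b=cv2.boxPoints(cv2.minAreaRect(cv2.convexHull(c)))
P=cast(C,b,.008);print("plate",b.round(1).tolist(),P.mean(0).round(4),np.linalg.norm(P-np.roll(P,1,0),axis=1).round(4),np.degrees(np.arctan2(*(P[1]-P[0])[[1,0]])).round(2))
# bolts
m2=np.uint8((v>125)&(grey<35))*255;roi=np.zeros_like(m2);cv2.drawContours(roi,[b.astype(int)],0,255,-1)
n,l,st,ce=cv2.connectedComponentsWithStats(m2&roi);print("bolts",[(st[i,4],ce[i].round(1).tolist(),cast(C,ce[i],.011)[0].round(4).tolist()) for i in range(1,n)])
# holder + post
m=np.uint8(((v<100)|(grey<30))*255);m[:175]=0;m[230:]=0;m[:,:305]=0;m[:,370:]=0
c=max(cv2.findContours(m,0,2)[0],key=cv2.contourArea);print("holder+post",cv2.boxPoints(cv2.minAreaRect(c)).round(1).tolist())
m=np.uint8(((v>110)&(grey<40))*255);m[:175]=0;m[230:]=0;m[:,:323]=0;m[:,370:]=0
for c in cv2.findContours(m,0,2)[0]:
    if cv2.contourArea(c)<5: continue
    b=cv2.boxPoints(cv2.minAreaRect(c));P=cast(C,b,.1);print("cradle",b.round(1).tolist(),P.mean(0).round(4),np.linalg.norm(P-np.roll(P,1,0),axis=1).round(4),np.degrees(np.arctan2(*(P[1]-P[0])[[1,0]])).round(2))
# rim in side view: crop1 top corners
S=cam("side");print("rim side ctr",cast(S,[256.7,153],.125).round(4))
E
```

```text
plate [[171.8000030517578, 202.39999389648438], [192.0, 162.0], [232.0, 182.0], [211.8000030517578, 222.39999389648438]] [0.5179 0.1943 0.008 ] [0.1255 0.1266 0.1266 0.126 ] -24.61
bolts [(np.int32(22), [193.1, 168.1], [0.5848, 0.2207, 0.011]), (np.int32(23), [225.1, 183.8], [0.5423, 0.1296, 0.011]), (np.int32(21), [177.2, 200.4], [0.4931, 0.262, 0.011]), (np.int32(8), [195.0, 201.5], [0.491, 0.2123, 0.011]), (np.int32(23), [209.4, 216.0], [0.4516, 0.1709, 0.011])]
holder+post [[313.29998779296875, 199.39999389648438], [352.1000061035156, 184.8000030517578], [358.70001220703125, 202.60000610351562], [319.8999938964844, 217.1999969482422]]
cradle [[321.8999938964844, 198.6999969482422], [354.0, 188.0], [358.20001220703125, 200.60000610351562], [326.1000061035156, 211.3000030517578]] [ 0.4994 -0.1709  0.1   ] [0.0335 0.0864 0.0336 0.0862] -70.45
rim side ctr [[0.5202 0.1876 0.125 ]]
```

Request:
play_rows:
  rows:
    - {"fingers": 0, "delta_pos": [-0.037, -0.0175, -0.003], "dr": [0, 0, 0]}
    - {"fingers": 0, "delta_pos": [-0.037, -0.0175, -0.003], "dr": [0, 0, 0]}
    - {"fingers": 0, "delta_pos": [-0.037, -0.0175, -0.003], "dr": [0, 0, 0]}
    - {"fingers": 0, "delta_pos": [-0.037, -0.0175, -0.003], "dr": [0, 0, 0]}
    - {"fingers": 0, "delta_pos": [-0.037, -0.0175, -0.003], "dr": [0, 0, 0]}
    - {"fingers": 0, "delta_pos": [-0.037, -0.0175, -0.003], "dr": [0, 0, 0]}
    - {"fingers": 0, "delta_pos": [-0.037, -0.0175, -0.003], "dr": [0, 0, 0]}
    - {"fingers": 0, "delta_pos": [-0.037, -0.0175, -0.003], "dr": [0, 0, 0]}
    - {"fingers": 0, "delta_pos": [-0.037, -0.0175, -0.003], "dr": [0, 0, 0]}
    - {"fingers": 0, "delta_pos": [-0.037, -0.0175, -0.003], "dr": [0, 0, 0]}

```text
t: 0.93
tcp_pos: [0.5328, 0.28, 0.2862]
eef_rot: [-0.0, 0.209, 0.978, -0.0]
force: [0.4, -0.6, 0.5]
gripper_width: 0.0854
grip_force: 0.0
```

```bash
cat >> h.py <<'E'
def snap(f,n="wrist"):
    import pickle
    s=r.state();im=optics.grab_frame(n);cv2.imwrite(f"pics/{f}.png",im[:,:,::-1]);pickle.dump(s,open(f"pics/{f}.pkl","wb"));return cam(n,s),im[:,:,::-1],s
def load(f):
    import pickle
    s=pickle.load(open(f"pics/{f}.pkl","rb"));return cam("wrist",s),cv2.imread(f"pics/{f}.png")
E
python3 - <<'E'
from h import *
C,im,s=snap("w1");print(s["t"],s["tcp_pos"],s["eef_rot"],C[0][0,0],proj(C,[.518,.195,.125]))
g=lambda a:np.uint8(255*np.clip(a/255.,0,1)**.5)
sd=cv2.imread("pics/side0.png")[140:210,220:300]
u,v=proj(C,[.518,.195,.1])[0].astype(int);v0=min(max(v-100,0),184);u0=min(max(u-100,0),312)
cv2.imwrite("pics/crop2.png",np.hstack([cv2.resize(g(sd),(400,350),interpolation=2),cv2.resize(g(im[v0:v0+200,u0:u0+200]),(350,350),interpolation=2)]));print(u0,v0)
E
```

```text
0.9333 [0.53276137 0.27996384 0.2861511 ] [-2.25167356e-04  2.09290156e-01  9.77853532e-01 -2.22558264e-04] 309.96553308798127 [[170.42958756 201.55081945]]
77 93
```

View pics/crop2.png

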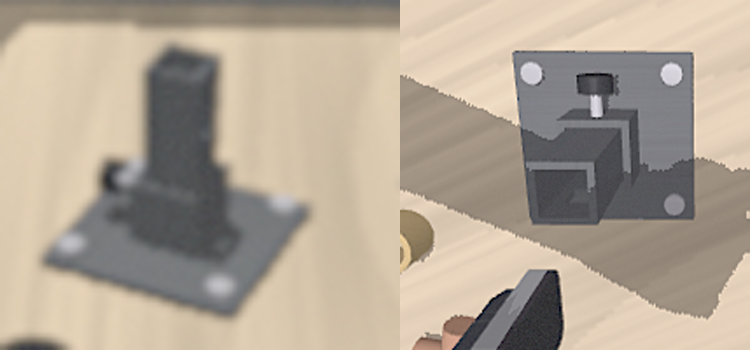

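Run:
```python
from h import *
C,im=load("w1")
c=im[175:235,140:230].astype(float);c=np.uint8(255*np.clip(c/110,0,1)**.6)
cv2.imwrite("pics/crop3.png",cv2.resize(c,(780,520),interpolation=2))
```

```text
(no output)
```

View pics/crop3.png

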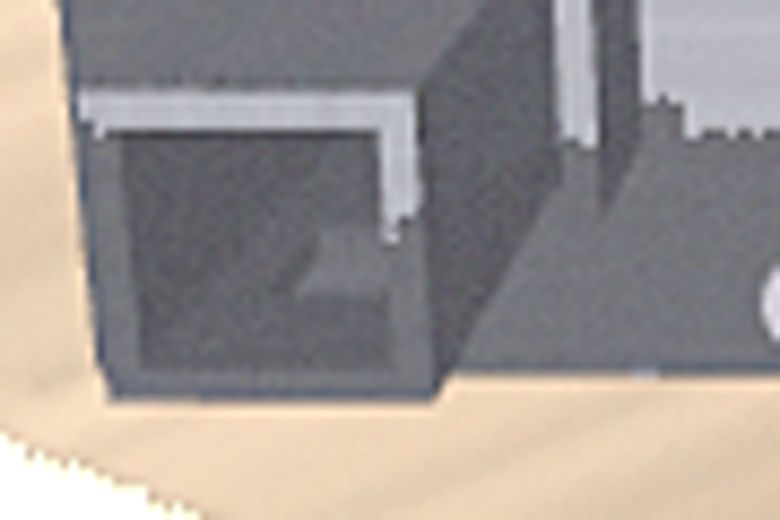

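The crop shows the tube mouth, with rim outer corners at crop (78,92), (418,92), (437,400) and (112,400). A lighter patch at (300–380, 225–295) lies on the lower inner wall, the −24° face, and looks like the slot. I check that geometrically.

Run:
```python
from h import *
from scipy.optimize import least_squares
C,im=load("w1")
px=np.array([(78,92),(418,92),(437,400),(112,400)])/520*60+[140,175]-.5+ .5*60/520
px=np.array([(78,92),(418,92),(437,400),(112,400)])*(60/520)+[140,175]-.5
for z in(.11,.12,.13,.14):
    P=cast(C,px,z);print(z,P.mean(0).round(4),np.linalg.norm(P-np.roll(P,1,0),axis=1).round(4))
def res(p):
    x,y,z,a=p;c=np.array([[np.cos(a),np.sin(a)],[-np.sin(a),np.cos(a)]])
    q=np.array([(-18,-18),(-18,18),(18,18),(18,-18)])/1000@c+[x,y]
    return (proj(C,np.c_[q,[z]*4])-px).ravel()
f=least_squares(res,[.518,.195,.125,np.radians(-24.4)],x_scale=[.01,.01,.01,.1]);x,y,z,a=f.x;print(f.x.round(4),np.degrees(a),f.fun.round(2))
ex=np.array([np.cos(a),np.sin(a),0]);ey=np.array([-ex[1],ex[0],0])
sl=[np.array([x,y,z-d])+.014*ex+w*ey for d in(.024,.048) for w in(-.007,.007)]
print("slot pred",((proj(C,sl)+.5-[140,175])*520/60).round(0).tolist())
sl=[np.array([x,y,z-d])-.014*ey+w*ex for d in(.024,.048) for w in(-.007,.007)]
print("slot pred -114",((proj(C,sl)+.5-[140,175])*520/60).round(0).tolist())
# bolts in wrist view
v=im.max(2);g=v.astype(int)-im.min(2);m=np.uint8((v>100)&(g<25))*255
B=np.array([[.5848,.2207,.011],[.5423,.1296,.011],[.4931,.262,.011],[.4516,.1709,.011]])
print(proj(C,B).round(1).tolist())
n,l,st,ce=cv2.connectedComponentsWithStats(m);print([(ce[i].round(1).tolist(),st[i,4],cast(C,ce[i],.011)[0].round(4).tolist()) for i in range(1,n) if 30<st[i,4]<600])
```

```text
0.11 [0.5222 0.1871 0.11  ] [0.0378 0.0386 0.0378 0.0383]
0.12 [0.5202 0.1914 0.12  ] [0.0365 0.0373 0.0365 0.037 ]
0.13 [0.5182 0.1957 0.13  ] [0.0352 0.036  0.0352 0.0357]
0.14 [0.5162 0.1999 0.14  ] [0.0339 0.0347 0.0339 0.0344]
[ 0.5189  0.1941  0.1264 -0.4257] -24.39253731140173 [ 0.19 -0.23 -0.29 -0.09 -0.02  0.23  0.12  0.1 ]
slot pred [[268.0, 292.0], [386.0, 292.0], [320.0, 226.0], [429.0, 226.0]]
slot pred -114 [[194.0, 123.0], [204.0, 236.0], [251.0, 67.0], [260.0, 173.0]]
[[234.5, 208.9], [159.9, 207.9], [232.6, 133.6], [152.7, 133.2]]
[([222.5, 2.7], np.int32(104), [0.3584, 0.3142, 0.011]), ([40.5, 52.3], np.int32(147), [0.3173, 0.0988, 0.011]), ([127.7, 63.5], np.int32(142), [0.3692, 0.1849, 0.011]), ([151.5, 134.3], np.int32(130), [0.4523, 0.1689, 0.011]), ([231.7, 134.8], np.int32(128), [0.494, 0.2602, 0.011]), ([188.6, 153.3], np.int32(77), [0.4926, 0.2, 0.011]), ([35.6, 175.1], np.int32(534), [0.4362, 0.0044, 0.011]), ([435.6, 377.6], np.int32(343), [0.9844, 0.3933, 0.011])]
```

Request:
play_rows:
  rows:
    - {"fingers": 0, "delta_pos": [-0.0137, -0.0378, 0.003], "dr": [0, 0, 0]}
    - {"fingers": 0, "delta_pos": [-0.0137, -0.0378, 0.003], "dr": [0, 0, 0]}
    - {"fingers": 0, "delta_pos": [-0.0137, -0.0378, 0.003], "dr": [0, 0, 0]}
    - {"fingers": 0, "delta_pos": [-0.0137, -0.0378, 0.003], "dr": [0, 0, 0]}
    - {"fingers": 0, "delta_pos": [-0.0137, -0.0378, 0.003], "dr": [0, 0, 0]}
    - {"fingers": 0, "delta_pos": [-0.0137, -0.0378, 0.003], "dr": [0, 0, 0]}
    - {"fingers": 0, "delta_pos": [-0.0137, -0.0378, 0.003], "dr": [0, 0, 0]}
    - {"fingers": 0, "delta_pos": [-0.0137, -0.0378, 0.003], "dr": [0, 0, 0]}
    - {"fingers": 0, "delta_pos": [-0.0137, -0.0378, 0.003], "dr": [0, 0, 0]}
    - {"fingers": 0, "delta_pos": [-0.0137, -0.0378, 0.003], "dr": [0, 0, 0]}

```text
t: 1.82
tcp_pos: [0.5015, -0.1207, 0.256]
eef_rot: [-0.0, 0.209, 0.978, 0.0]
force: [0.9, -0.3, -0.7]
gripper_width: 0.0855
grip_force: 0.0
```

Request:
play_rows:
  rows:
    - {"fingers": 0, "delta_pos": [-0.0085, -0.0235, 0.003], "dr": [0, 0, 0]}
    - {"fingers": 0, "delta_pos": [-0.0085, -0.0235, 0.003], "dr": [0, 0, 0]}
    - {"fingers": 0, "delta_pos": [0, 0, 0], "dr": [0, 0, 0.1154]}
    - {"fingers": 0, "delta_pos": [0, 0, 0], "dr": [0, 0, 0.1154]}
    - {"fingers": 0, "delta_pos": [0, 0, 0], "dr": [0, 0, 0.1154]}
    - {"fingers": 0, "delta_pos": [0, 0, 0], "dr": [0, 0, 0.1154]}
    - {"fingers": 0, "delta_pos": [0, 0, 0], "dr": [0, 0, 0.1154]}
    - {"fingers": 0, "delta_pos": [0, 0, 0], "dr": [0, 0, 0.1154]}
    - {"fingers": 0, "delta_pos": [0, 0, 0], "dr": [0, 0, 0.1154]}
    - {"fingers": 0, "delta_pos": [0, 0, 0], "dr": [0, 0, 0]}

```text
t: 2.65
tcp_pos: [0.4982, -0.1686, 0.2499]
eef_rot: [-0.0, 0.578, 0.816, -0.0]
force: [0.0, -0.2, -0.4]
gripper_width: 0.0852
grip_force: 0.0
```

Run:
```python
from h import *
C,im,s=snap("w2");print(s["t"],s["tcp_pos"].round(4) if hasattr(s["tcp_pos"],'round') else s["tcp_pos"],s["joint_positions"])
p=proj(C,[[.5,-.171,.105],[.5,-.171,.03]]);print(p)
u,v=p[0].astype(int);u0=max(u-100,0);v0=min(max(v-75,0),234)
cv2.imwrite("pics/crop4.png",cv2.resize(im[v0:v0+150,u0:u0+200],(800,600),interpolation=2));print(u0,v0)
```

```text
2.65 [ 0.4982 -0.1686  0.2499] [ 0.24089478  0.25517862  0.04010623  1.88062245 -0.01188998  1.00698597
  0.62338519]
[[259.36211621 188.91931161]
 [259.38638512 169.27418579]]
159 113
```

View pics/crop4.png

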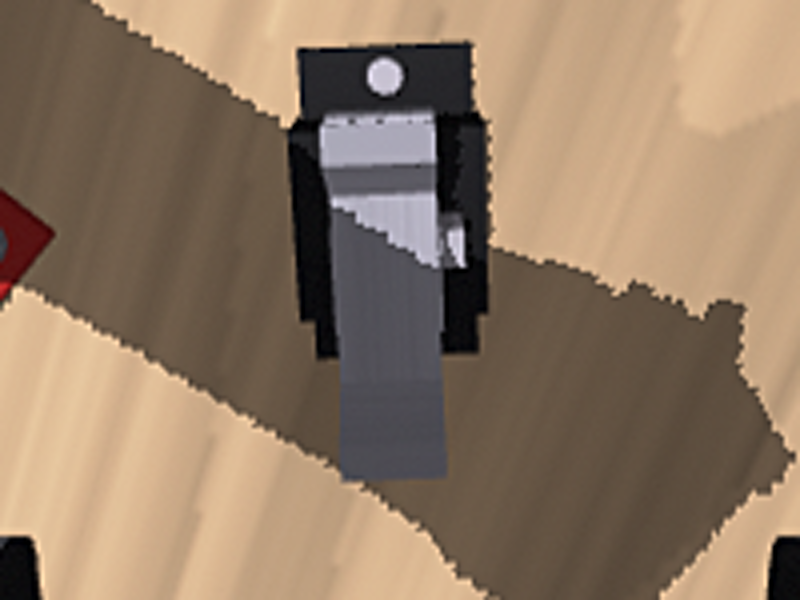

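The catch is the bright bump on the right at crop (453,240), so it faces tool +y, as expected. The arm tips run (320–436, 115) at the top and (342–446, 478) at the bottom. I cast those for centre and yaw.

Run:
```python
from h import *
C,im=load("w2")
q=np.array([(321,115),(436,112),(446,477),(342,480)])/4+[159,113]-.4
P=cast(C,q,.113);print(P.round(4).tolist(),np.linalg.norm(P-np.roll(P,1,0),axis=1).round(4),P.mean(0).round(4))
a=P[:2].mean(0);b=P[2:].mean(0);d=a-b;print("len dir",np.linalg.norm(d),np.degrees(np.arctan2(d[1],d[0]))-90)
# holder top: visible corners of block/lug; upper lug edge (298,48)-(470,43), bottom lug (316,358)-(480,352)
for z in(.008,.03,.094):print(z,cast(C,np.array([(298,48),(470,43),(480,352),(316,358)])/4+[159,113]-.4,z).round(4).tolist())
B=cast(C,np.array([(330,195),(437,192),(444,380),(340,381)])/4+[159,113]-.4,.094);print("bar",B.round(4).tolist(),B.mean(0).round(4))
```

```text
[[0.47, -0.1359, 0.113], [0.4919, -0.1276, 0.113], [0.5215, -0.2034, 0.113], [0.4998, -0.2118, 0.113]] [0.0815 0.0235 0.0814 0.0233] [ 0.4958 -0.1697  0.113 ]
len dir 0.08144727538863025 21.399619764440274
0.008 [[0.4563, -0.1367, 0.008], [0.502, -0.1192, 0.008], [0.5369, -0.2052, 0.008], [0.4901, -0.2237, 0.008]]
0.03 [[0.4574, -0.1342, 0.03], [0.5002, -0.1178, 0.03], [0.533, -0.1985, 0.03], [0.4891, -0.2158, 0.03]]
0.094 [[0.4605, -0.1269, 0.094], [0.4952, -0.1136, 0.094], [0.5218, -0.179, 0.094], [0.4862, -0.193, 0.094]]
bar [[0.4772, -0.1552, 0.094], [0.4995, -0.1467, 0.094], [0.5162, -0.1883, 0.094], [0.4933, -0.1966, 0.094]] [ 0.4965 -0.1717  0.094 ]
```

Request:
play_rows:
  newtons: 40
  rows:
    - {"fingers": 0, "delta_pos": [-0.0011, -0.0027, 0.02], "dr": [0, 0, -0.028]}
    - {"fingers": 0, "delta_pos": [0, 0, 0.03], "dr": [0, 0, 0]}
    - {"fingers": 0, "delta_pos": [0, 0, 0.03], "dr": [0, 0, 0]}
    - {"fingers": 0, "delta_pos": [0, 0, 0.025], "dr": [0, 0, 0]}
    - {"fingers": 0, "delta_pos": [0, 0, 0.025], "dr": [0, 0, 0]}
    - {"fingers": 0, "delta_pos": [0, 0, 0.025], "dr": [0, 0, 0]}
    - {"fingers": 0, "delta_pos": [0, 0, 0.012], "dr": [0, 0, 0]}
    - {"fingers": 0, "delta_pos": [0, 0, 0.01], "dr": [0, 0, 0]}
    - {"fingers": 0, "delta_pos": [0, 0, 0], "dr": [0, 0, 0]}

```text
t: 3.45
tcp_pos: [0.4953, -0.1704, 0.0717]
eef_rot: [-0.001, 0.565, 0.825, -0.0]
force: [0.3, -0.3, -0.2]
gripper_width: 0.0858
grip_force: 0.0
```

Run:
```python
from h import *
s=r.state();print(s["tcp_pos"],s["force"])
sd=cam("side");im=optics.grab_frame("side")[:,:,::-1];cv2.imwrite("pics/s2.png",im)
u,v=proj(sd,[.496,-.17,.06])[0].astype(int);print(u,v)
cv2.imwrite("pics/crop5.png",cv2.resize(im[v-45:v+30,u-50:u+50],(800,600),interpolation=2))
```

```text
[ 0.49529316 -0.17039056  0.07168668] [ 0.31198917 -0.25831553 -0.18352492]
245 255
```

View pics/crop5.png

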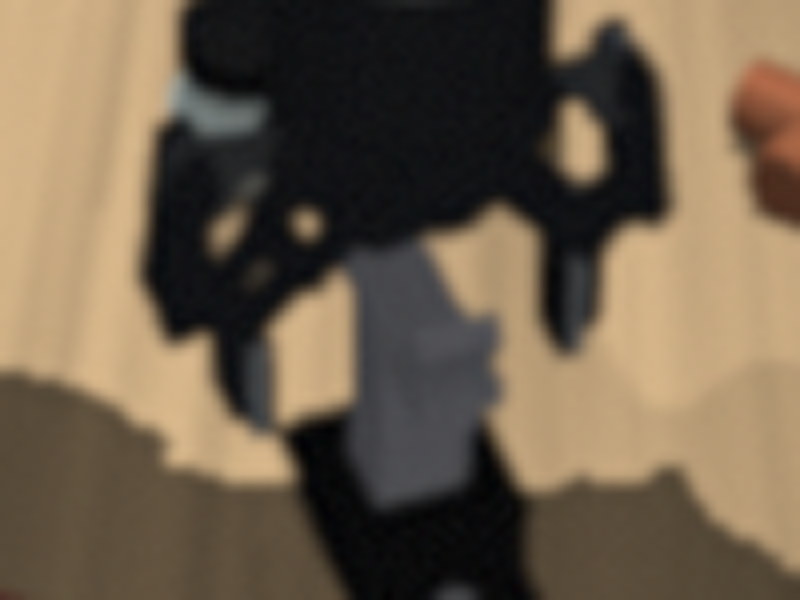

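The open fingers straddle the post. The tips are at crop (260,430) and (570,350), and the catch is at (490,350–400). I work out the tip heights by projection.

Run:
```python
from h import *
S=cam("side")
c=np.array([.4953,-.1704]);e=np.array([np.cos(.367),np.sin(.367)])
for sg,px in((-1,(227.5,263.7)),(1,(266.2,253.7))):
    for h in(.044,.05):
        for z in(.04,.05,.06,.07):print(sg,h,z,proj(S,[*(c+sg*h*e),z]).round(1)[0],px)
```

```text
-1 0.044 0.04 [227.1 266.5] (227.5, 263.7)
-1 0.044 0.05 [227.1 263.4] (227.5, 263.7)
-1 0.044 0.06 [227.  260.2] (227.5, 263.7)
-1 0.044 0.07 [226.9 257. ] (227.5, 263.7)
-1 0.05 0.04 [224.6 267.2] (227.5, 263.7)
-1 0.05 0.05 [224.5 264.1] (227.5, 263.7)
-1 0.05 0.06 [224.4 260.9] (227.5, 263.7)
-1 0.05 0.07 [224.3 257.7] (227.5, 263.7)
1 0.044 0.04 [263.1 257.2] (266.2, 253.7)
1 0.044 0.05 [263.2 254.1] (266.2, 253.7)
1 0.044 0.06 [263.3 250.9] (266.2, 253.7)
1 0.044 0.07 [263.5 247.8] (266.2, 253.7)
1 0.05 0.04 [265.4 256.5] (266.2, 253.7)
1 0.05 0.05 [265.6 253.4] (266.2, 253.7)
1 0.05 0.06 [265.7 250.3] (266.2, 253.7)
1 0.05 0.07 [265.9 247.1] (266.2, 253.7)
```

Request:
play_rows:
  newtons: 40
  rows:
    - {"fingers": 1, "delta_pos": [0, 0, -0.001], "dr": [0, 0, 0]}
    - {"fingers": 1, "delta_pos": [0, 0, 0], "dr": [0, 0, 0]}
    - {"fingers": 1, "delta_pos": [0, 0, 0], "dr": [0, 0, 0]}
    - {"fingers": 1, "delta_pos": [0, 0, 0], "dr": [0, 0, 0]}
    - {"fingers": 1, "delta_pos": [0, 0, 0], "dr": [0, 0, 0]}
    - {"fingers": 1, "delta_pos": [0, 0, 0], "dr": [0, 0, 0]}
    - {"fingers": 1, "delta_pos": [0, 0, 0], "dr": [0, 0, 0]}
    - {"fingers": 1, "delta_pos": [0, 0, 0], "dr": [0, 0, 0]}

```text
t: 4.17
tcp_pos: [0.4968, -0.1711, 0.0752]
eef_rot: [0.001, 0.565, 0.825, 0.0]
force: [-0.9, 0.6, 7.0]
gripper_width: 0.0258
grip_force: 45.5
```

Run:
```python
from h import *
s=r.state();print(s["tcp_pos"],s["force"],s["torque"],s["gripper_width"],s["grip_force"],s["eef_rot"])
im=optics.grab_frame("side")[:,:,::-1];cv2.imwrite("pics/s3.png",im)
cv2.imwrite("pics/crop6.png",cv2.resize(im[225:285,205:285],(800,600),interpolation=2))
```

```text
[ 0.49684043 -0.17110475  0.07516912] [-0.94125261  0.58877735  7.04947436] [ 0.05911661  0.28481371 -0.02604491] 0.02576204344831218 45.512413680553436 [5.71137730e-04 5.65334381e-01 8.24861618e-01 1.50190395e-04]
```

View pics/crop6.png

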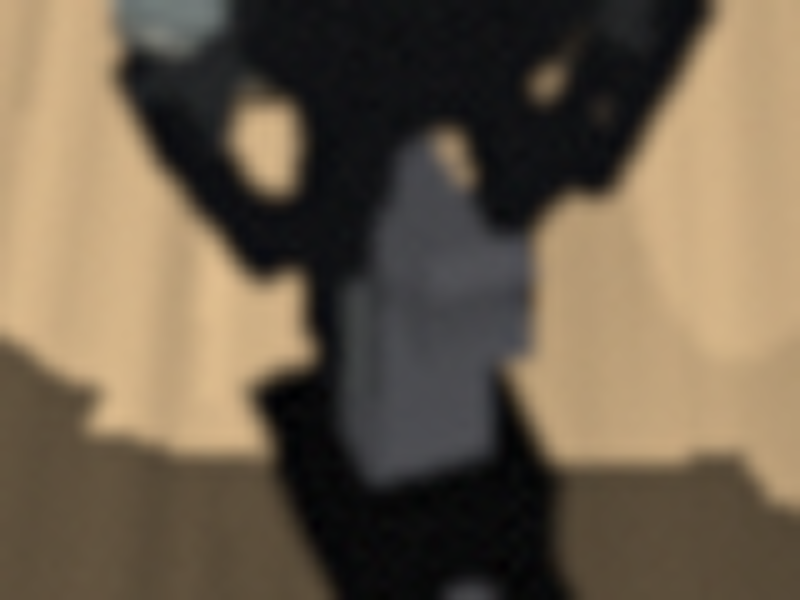

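Run:
```python
from h import *
S=cam("side")
for z in(.035,.04,.045,.05,.055):print(z,proj(S,[.5147,-.176,z]).round(1)[0],"shank bottom corner@.03",proj(S,[.4968+.013*(-.934+.358),-.1711+.013*(-.358-.934),.03]).round(1)[0])
```

```text
0.035 [253.7 265.2] shank bottom corner@.03 [242.6 270.4]
0.04 [253.8 263.7] shank bottom corner@.03 [242.6 270.4]
0.045 [253.8 262.1] shank bottom corner@.03 [242.6 270.4]
0.05 [253.9 260.6] shank bottom corner@.03 [242.6 270.4]
0.055 [253.9 259. ] shank bottom corner@.03 [242.6 270.4]
```

Request:
play_rows:
  rows:
    - {"fingers": 1, "delta_pos": [0, 0, -0.008], "dr": [0, 0, 0]}
    - {"fingers": 1, "delta_pos": [0, 0, -0.012], "dr": [0, 0, 0]}
    - {"fingers": 1, "delta_pos": [0, 0, -0.02], "dr": [0, 0, 0]}
    - {"fingers": 1, "delta_pos": [0, 0, -0.03], "dr": [0, 0, 0]}
    - {"fingers": 1, "delta_pos": [0, 0, -0.035], "dr": [0, 0, 0]}
    - {"fingers": 1, "delta_pos": [0, 0, -0.035], "dr": [0, 0, 0]}
    - {"fingers": 1, "delta_pos": [0, 0, -0.03], "dr": [0, 0, 0]}
    - {"fingers": 1, "delta_pos": [0, 0, -0.012], "dr": [0, 0, 0]}
    - {"fingers": 1, "delta_pos": [0, 0, 0], "dr": [0, 0, 0]}

```text
t: 4.97
tcp_pos: [0.4982, -0.1714, 0.2607]
eef_rot: [0.003, 0.565, 0.825, 0.001]
force: [0.6, -0.2, -3.4]
gripper_width: 0.0256
grip_force: 44.2
```

Run:
```python
from h import *
s=r.state();print(s["t"],s["tcp_pos"],s["force"],s["torque"],s["gripper_width"],s["grip_force"],s["eef_rot"])
q=np.array(s["eef_rot"]);M=R.from_quat(q[[1,2,3,0]]).as_matrix();print(M.round(4).tolist())
t=np.array([.5187,.1948,.25])-s["tcp_pos"];print("delta tool",M.T@t, "tool y yaw",np.degrees(np.arctan2(M[1,1],M[0,1])))
```

```text
4.9667 [ 0.49822406 -0.17138775  0.26073718] [ 0.55835433 -0.23551394 -3.43888717] [ 0.00851729 -0.07614305 -0.00460218] 0.025557302200483852 44.20344315469265 [0.00346987 0.56530511 0.82487368 0.00122183]
[[-0.3608, 0.9326, 0.0071], [0.9326, 0.3609, -0.0019], [-0.0043, 0.0059, -1.0]]
delta tool [0.33417186 0.15117365 0.01018394] tool y yaw 21.1532443171352
```

Request:
play_rows:
  rows:
    - {"fingers": 1, "delta_pos": [0.0334, 0.0151, 0], "dr": [0, 0, 0]}
    - {"fingers": 1, "delta_pos": [0.0334, 0.0151, 0], "dr": [0, 0, 0]}
    - {"fingers": 1, "delta_pos": [0.0334, 0.0151, 0], "dr": [0, 0, 0]}
    - {"fingers": 1, "delta_pos": [0.0334, 0.0151, 0], "dr": [0, 0, 0]}
    - {"fingers": 1, "delta_pos": [0.0334, 0.0151, 0], "dr": [0, 0, 0]}
    - {"fingers": 1, "delta_pos": [0.0334, 0.0151, 0], "dr": [0, 0, 0]}
    - {"fingers": 1, "delta_pos": [0.0334, 0.0151, 0], "dr": [0, 0, 0]}
    - {"fingers": 1, "delta_pos": [0.0334, 0.0151, 0], "dr": [0, 0, 0]}
    - {"fingers": 1, "delta_pos": [0.0334, 0.0151, 0], "dr": [0, 0, 0]}
    - {"fingers": 1, "delta_pos": [0.0334, 0.0151, 0], "dr": [0, 0, 0]}

```text
t: 5.8
tcp_pos: [0.5151, 0.1963, 0.2547]
eef_rot: [-0.001, 0.565, 0.825, -0.001]
force: [0.8, 1.0, -5.1]
gripper_width: 0.0256
grip_force: 44.1
```

Request:
play_rows:
  rows:
    - {"fingers": 1, "delta_pos": [0, 0, 0], "dr": [0, 0, 0.1136]}
    - {"fingers": 1, "delta_pos": [0, 0, 0], "dr": [0, 0, 0.1136]}
    - {"fingers": 1, "delta_pos": [0, 0, 0], "dr": [0, 0, 0.1136]}
    - {"fingers": 1, "delta_pos": [0, 0, 0], "dr": [0, 0, 0.1136]}
    - {"fingers": 1, "delta_pos": [0, 0, 0], "dr": [0, 0, 0.1136]}
    - {"fingers": 1, "delta_pos": [0, 0, 0], "dr": [0, 0, 0.1136]}
    - {"fingers": 1, "delta_pos": [0, 0, 0], "dr": [0, 0, 0.1136]}
    - {"fingers": 1, "delta_pos": [0, 0, 0], "dr": [0, 0, 0]}
    - {"fingers": 1, "delta_pos": [0, 0, 0], "dr": [0, 0, 0]}

```text
t: 6.55
tcp_pos: [0.5156, 0.1949, 0.255]
eef_rot: [-0.0, 0.84, 0.543, -0.001]
force: [0.9, 0.5, -5.2]
gripper_width: 0.0255
grip_force: 44.2
```

```bash
cat >> h.py <<'E'
def tell(tx=None):
    s=r.state();q=np.array(s["eef_rot"]);M=R.from_quat(q[[1,2,3,0]]).as_matrix()
    print("t%.2f"%s["t"],"tcp",np.round(s["tcp_pos"],4),"F",np.round(s["force"],1),"T",np.round(s["torque"],2),"yawY %.2f"%np.degrees(np.arctan2(M[1,1],M[0,1])),"zdir",M[:,2].round(4),"w %.4f g %.0f"%(s["gripper_width"],s["grip_force"]))
    if tx is not None: print("delta tool",(M.T@(np.array(tx)-s["tcp_pos"])).round(4))
E
python3 - <<'E'
from h import *
tell([.5187,.1948,.25]);C,im,s=snap("w3")
p=proj(C,[.5187,.1948,.13])[0].astype(int);print(p)
v0=max(p[1]-90,0);u0=p[0]-120
c=im[v0:v0+180,u0:u0+240].astype(float);cv2.imwrite("pics/crop7.png",cv2.resize(np.uint8(255*np.clip(c/180,0,1)**.6),(800,600),interpolation=2));print(u0,v0)
E
```

```text
t6.55 tcp [0.5156 0.1949 0.255 ] F [ 0.9  0.5 -5.2] T [0.01 0.   0.02] yawY -24.20 zdir [-0.0025 -0.0011 -1.    ] w 0.0255 g 44
delta tool [0.0012 0.0029 0.005 ]
[262 191]
142 101
```

View pics/crop7.png

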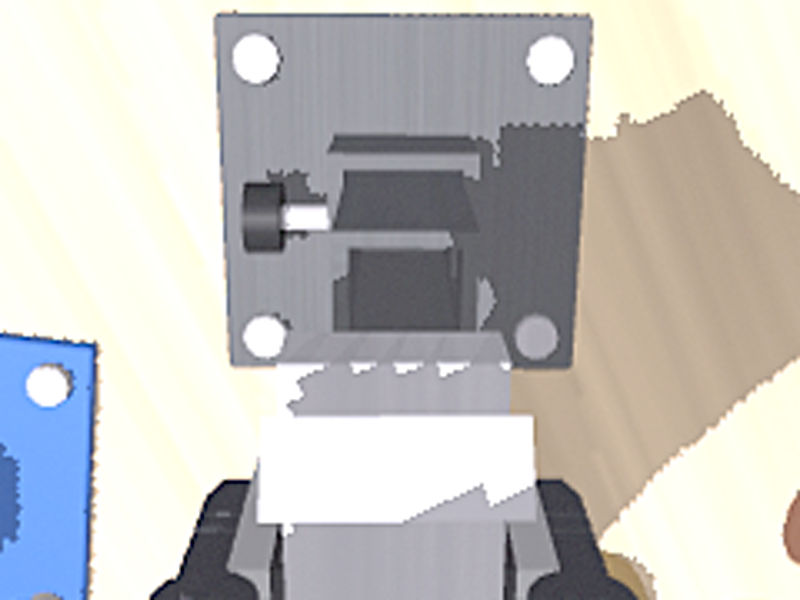

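The crop shows the rim's far outer edge at row 232 (x 330–478), the inner edges at x 350 and 462, and the bolts at (256,58), (550,60), (265,335) and (536,337). The cradle arm's tip top face spans x 258–535, rows 415–523.

Run:
```python
from h import *
import pickle
C,im=load("w3");s=pickle.load(open("pics/w3.pkl","rb"));q=np.array(s["eef_rot"]);M=R.from_quat(q[[1,2,3,0]]).as_matrix();T=np.array(s["tcp_pos"])
px=lambda L:np.array(L)*.3+[142,101]-.35
tool=lambda P:((P-T)@M).round(4).tolist()
for z in(.124,.1264,.129):
    P=cast(C,px([(330,232),(478,232)]),z);print("rim far",z,np.linalg.norm(P[1]-P[0]).round(4),tool(P))
    P=cast(C,px([(350,250),(462,250)]),z);print("inner",tool(P))
zt=T[2]-.067+.105
P=cast(C,px([(258,415),(535,415)]),zt);print("arm tip",np.linalg.norm(P[1]-P[0]).round(4),tool(P))
P=cast(C,px([(256,58),(550,60),(536,337),(265,335)]),.011);print("bolts",tool(P),tool(P.mean(0)),P.mean(0).round(4), np.linalg.norm(P-np.roll(P,1,0),axis=1).round(4))
```

```text
rim far 0.124 0.0364 [[0.0179, -0.015, 0.131], [0.0179, 0.0214, 0.1309]]
inner [[0.0133, -0.0101, 0.131], [0.0133, 0.0176, 0.1309]]
rim far 0.1264 0.0361 [[0.0185, -0.0148, 0.1286], [0.0185, 0.0212, 0.1285]]
inner [[0.014, -0.01, 0.1286], [0.014, 0.0174, 0.1285]]
rim far 0.129 0.0357 [[0.0191, -0.0147, 0.126], [0.0191, 0.021, 0.1259]]
inner [[0.0146, -0.0099, 0.126], [0.0146, 0.0172, 0.1259]]
arm tip 0.0229 [[0.043, -0.0108, -0.0381], [0.043, 0.012, -0.0381]]
bolts [[0.0516, -0.046, 0.244], [0.0509, 0.0542, 0.2438], [-0.0491, 0.0535, 0.244], [-0.0483, -0.0467, 0.2442]] [0.0013, 0.0037, 0.244] [0.5189 0.1942 0.011 ] [0.0999 0.1002 0.1    0.1002]
```

Request:
play_rows:
  rows:
    - {"fingers": 1, "delta_pos": [0, 0.0029, 0.015], "dr": [0, 0, 0.004]}
    - {"fingers": 1, "delta_pos": [0, 0, 0.02], "dr": [0, 0, 0]}
    - {"fingers": 1, "delta_pos": [0, 0, 0.015], "dr": [0, 0, 0]}
    - {"fingers": 1, "delta_pos": [0, 0, 0.005], "dr": [0, 0, 0]}
    - {"fingers": 1, "delta_pos": [0, 0, 0], "dr": [0, 0, 0]}

```text
t: 7.02
tcp_pos: [0.5179, 0.1933, 0.1995]
eef_rot: [-0.0, 0.841, 0.541, -0.002]
force: [0.6, -0.4, -4.3]
gripper_width: 0.0256
grip_force: 44.1
```

```bash
python3 -c "
from h import *
tell([.5189,.1942,.2])"
```

```text
t7.02 tcp [0.5179 0.1933 0.1995] F [ 0.6 -0.4 -4.3] T [ 0.01  0.   -0.02] yawY -24.54 zdir [-0.0038 -0.0014 -1.    ] w 0.0256 g 44
delta tool [ 0.0012  0.0006 -0.0005]
```

Request:
play_rows:
  rows:
    - {"fingers": 1, "delta_pos": [0, 0, 0.002], "dr": [0, 0, 0]}
    - {"fingers": 1, "delta_pos": [0, 0, 0.002], "dr": [0, 0, 0]}
    - {"fingers": 1, "delta_pos": [0, 0, 0.002], "dr": [0, 0, 0]}
    - {"fingers": 1, "delta_pos": [0, 0, 0.001], "dr": [0, 0, 0]}
    - {"fingers": 1, "delta_pos": [0, 0, 0.001], "dr": [0, 0, 0]}
    - {"fingers": 1, "delta_pos": [0, 0, 0], "dr": [0, 0, 0]}

```text
t: 7.52
tcp_pos: [0.5193, 0.194, 0.1934]
eef_rot: [-0.0, 0.842, 0.54, 0.0]
force: [-0.5, 0.5, -4.1]
gripper_width: 0.0258
grip_force: 44.2
```

Request:
play_rows:
  rows:
    - {"fingers": 1, "delta_pos": [0, 0, 0.001], "dr": [0, 0, 0]}
    - {"fingers": 1, "delta_pos": [0, 0, 0.001], "dr": [0, 0, 0]}
    - {"fingers": 1, "delta_pos": [0, 0, 0.001], "dr": [0, 0, 0]}
    - {"fingers": 1, "delta_pos": [0, 0, 0], "dr": [0, 0, 0]}

```text
t: 7.85
tcp_pos: [0.5191, 0.1939, 0.19]
eef_rot: [-0.0, 0.842, 0.54, -0.0]
force: [0.4, -0.3, -4.6]
gripper_width: 0.0252
grip_force: 44.2
```

Request:
play_rows:
  rows:
    - {"fingers": 1, "delta_pos": [0, 0, 0.001], "dr": [0, 0, 0]}
    - {"fingers": 1, "delta_pos": [0, 0, 0.001], "dr": [0, 0, 0]}
    - {"fingers": 1, "delta_pos": [0, 0, 0.001], "dr": [0, 0, 0]}
    - {"fingers": 1, "delta_pos": [0, 0, 0.001], "dr": [0, 0, 0]}
    - {"fingers": 1, "delta_pos": [0, 0, 0], "dr": [0, 0, 0]}

```text
t: 8.27
tcp_pos: [0.5191, 0.1939, 0.186]
eef_rot: [-0.0, 0.842, 0.54, -0.0]
force: [-0.4, -0.5, -4.4]
gripper_width: 0.0255
grip_force: 44.2
```

Request:
play_rows:
  rows:
    - {"fingers": 1, "delta_pos": [0, 0, 0.001], "dr": [0, 0, 0]}
    - {"fingers": 1, "delta_pos": [0, 0, 0.001], "dr": [0, 0, 0]}
    - {"fingers": 1, "delta_pos": [0, 0, 0.001], "dr": [0, 0, 0]}
    - {"fingers": 1, "delta_pos": [0, 0, 0.001], "dr": [0, 0, 0]}
    - {"fingers": 1, "delta_pos": [0, 0, 0], "dr": [0, 0, 0]}

```text
t: 8.68
tcp_pos: [0.5191, 0.1939, 0.182]
eef_rot: [-0.0, 0.842, 0.54, -0.0]
force: [-0.7, -0.2, -4.8]
gripper_width: 0.0255
grip_force: 44.2
```

Request:
play_rows:
  rows:
    - {"fingers": 1, "delta_pos": [0, 0, 0.002], "dr": [0, 0, 0]}
    - {"fingers": 1, "delta_pos": [0, 0, 0.002], "dr": [0, 0, 0]}
    - {"fingers": 1, "delta_pos": [0, 0, 0.002], "dr": [0, 0, 0]}
    - {"fingers": 1, "delta_pos": [0, 0, 0.002], "dr": [0, 0, 0]}
    - {"fingers": 1, "delta_pos": [0, 0, 0], "dr": [0, 0, 0]}

```text
t: 9.1
tcp_pos: [0.5189, 0.1938, 0.1737]
eef_rot: [-0.0, 0.842, 0.54, -0.0]
force: [-0.3, 0.3, -4.4]
gripper_width: 0.0253
grip_force: 44.2
```

Request:
play_rows:
  rows:
    - {"fingers": 1, "delta_pos": [0, 0, 0.002], "dr": [0, 0, 0]}
    - {"fingers": 1, "delta_pos": [0, 0, 0.002], "dr": [0, 0, 0]}
    - {"fingers": 1, "delta_pos": [0, 0, 0.001], "dr": [0, 0, 0]}
    - {"fingers": 1, "delta_pos": [0, 0, 0.001], "dr": [0, 0, 0]}
    - {"fingers": 1, "delta_pos": [0, 0, 0.001], "dr": [0, 0, 0]}
    - {"fingers": 1, "delta_pos": [0, 0, 0.001], "dr": [0, 0, 0]}
    - {"fingers": 1, "delta_pos": [0, 0, 0], "dr": [0, 0, 0]}

```text
t: 9.68
tcp_pos: [0.5192, 0.1939, 0.1661]
eef_rot: [-0.0, 0.842, 0.54, -0.0]
force: [0.2, 0.2, -3.5]
gripper_width: 0.0256
grip_force: 44.2
```

Request:
play_rows:
  rows:
    - {"fingers": 1, "delta_pos": [0, 0, 0.001], "dr": [0, 0, 0]}
    - {"fingers": 1, "delta_pos": [0, 0, 0.001], "dr": [0, 0, 0]}
    - {"fingers": 1, "delta_pos": [0, 0, 0.001], "dr": [0, 0, 0]}
    - {"fingers": 1, "delta_pos": [0, 0, 0.001], "dr": [0, 0, 0]}
    - {"fingers": 1, "delta_pos": [0, 0, 0], "dr": [0, 0, 0]}

```text
t: 10.1
tcp_pos: [0.5191, 0.1939, 0.162]
eef_rot: [-0.0, 0.842, 0.54, -0.0]
force: [-0.5, 0.1, -5.2]
gripper_width: 0.0253
grip_force: 44.2
```

Request:
play_rows:
  rows:
    - {"fingers": 1, "delta_pos": [0, 0, 0.001], "dr": [0, 0, 0]}
    - {"fingers": 1, "delta_pos": [0, 0, 0.001], "dr": [0, 0, 0]}
    - {"fingers": 1, "delta_pos": [0, 0, 0.001], "dr": [0, 0, 0]}
    - {"fingers": 1, "delta_pos": [0, 0, 0.001], "dr": [0, 0, 0]}
    - {"fingers": 1, "delta_pos": [0, 0, 0], "dr": [0, 0, 0]}

```text
t: 10.52
tcp_pos: [0.5191, 0.1939, 0.158]
eef_rot: [-0.0, 0.842, 0.54, -0.0]
force: [-0.8, -0.1, -3.9]
gripper_width: 0.0255
grip_force: 44.2
```

Request:
play_rows:
  rows:
    - {"fingers": 1, "delta_pos": [0, 0, 0.001], "dr": [0, 0, 0]}
    - {"fingers": 1, "delta_pos": [0, 0, 0.001], "dr": [0, 0, 0]}
    - {"fingers": 1, "delta_pos": [0, 0, 0.001], "dr": [0, 0, 0]}
    - {"fingers": 1, "delta_pos": [0, 0, 0], "dr": [0, 0, 0]}

```text
t: 10.85
tcp_pos: [0.5191, 0.1939, 0.155]
eef_rot: [-0.0, 0.842, 0.54, -0.0]
force: [-0.0, -0.3, -5.4]
gripper_width: 0.0258
grip_force: 44.2
```

Request:
play_rows:
  rows:
    - {"fingers": 1, "delta_pos": [0, 0, 0.001], "dr": [0, 0, 0]}
    - {"fingers": 1, "delta_pos": [0, 0, 0.001], "dr": [0, 0, 0]}
    - {"fingers": 1, "delta_pos": [0, 0, 0], "dr": [0, 0, 0]}

```text
t: 11.1
tcp_pos: [0.5194, 0.194, 0.1536]
eef_rot: [-0.0, 0.842, 0.54, 0.0]
force: [-1.0, -0.8, -0.7]
gripper_width: 0.0256
grip_force: 45.8
```

Request:
play_rows:
  rows:
    - {"fingers": 0.9, "delta_pos": [0, 0, -0.0005], "dr": [0, 0, 0]}
    - {"fingers": 0.5, "delta_pos": [0, 0, 0], "dr": [0, 0, 0]}
    - {"fingers": 0, "delta_pos": [0, 0, 0], "dr": [0, 0, 0]}
    - {"fingers": 0, "delta_pos": [0, 0, 0], "dr": [0, 0, 0]}
    - {"fingers": 0, "delta_pos": [0, 0, 0], "dr": [0, 0, 0]}
    - {"fingers": 0, "delta_pos": [0, 0, 0], "dr": [0, 0, 0]}
    - {"fingers": 0, "delta_pos": [0, 0, 0], "dr": [0, 0, 0]}
    - {"fingers": 0, "delta_pos": [0, 0, 0], "dr": [0, 0, 0]}

```text
t: 11.77
tcp_pos: [0.5194, 0.194, 0.1539]
eef_rot: [0.0, 0.842, 0.54, 0.0]
force: [0.6, -0.5, -0.9]
gripper_width: 0.0855
grip_force: 0.0
```

Request:
play_rows:
  rows:
    - {"fingers": 0, "delta_pos": [0, 0, -0.01], "dr": [0, 0, 0]}
    - {"fingers": 0, "delta_pos": [0, 0, -0.02], "dr": [0, 0, 0]}
    - {"fingers": 0, "delta_pos": [0, 0, -0.03], "dr": [0, 0, 0]}
    - {"fingers": 0, "delta_pos": [0, 0, -0.03], "dr": [0, 0, 0]}
    - {"fingers": 0, "delta_pos": [0, 0, -0.02], "dr": [0, 0, 0]}
    - {"fingers": 0, "delta_pos": [0, 0, 0], "dr": [0, 0, 0]}

```text
t: 12.27
tcp_pos: [0.5221, 0.1951, 0.2698]
eef_rot: [0.001, 0.842, 0.54, 0.005]
force: [0.1, 0.3, -0.1]
gripper_width: 0.0855
grip_force: 0.0
```

Run:
```python
from h import *
tell([.5189,.1942,.26]);C,im,s=snap("w4")
sd=optics.grab_frame("side")[:,:,::-1];cv2.imwrite("pics/s4.png",sd)
p=proj(C,[.5189,.1942,.16])[0].astype(int);print(p)
v0=min(max(p[1]-75,0),204);u0=p[0]-80
a=cv2.resize(im[v0:v0+180,u0:u0+160],(400,450),interpolation=2);b=sd[130:202,225:289];b=cv2.resize(np.uint8(255*(b/255.)**.6),(400,450),interpolation=2)
cv2.imwrite("pics/crop8.png",np.hstack([a,b]));print(u0,v0)
```

```text
t12.27 tcp [0.5221 0.1951 0.2698] F [ 0.1  0.3 -0.1] T [-0.02 -0.   -0.02] yawY -24.64 zdir [ 0.0088  0.0036 -1.    ] w 0.0855 g 0
delta tool [-0.0022 -0.0026  0.0098]
[254 202]
174 127
```

View pics/crop8.png

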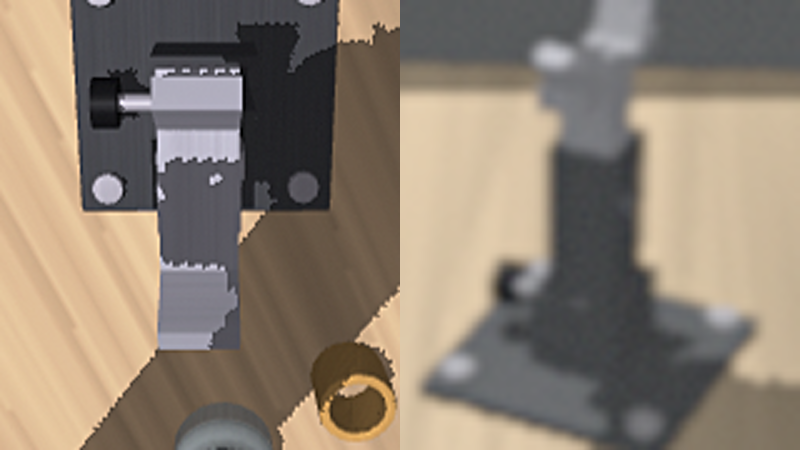

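The post stands upright in the tube with the cradle above the rim, and nothing else has moved. Next I close the fingers and press on the bar.

Request:
play_rows:
  newtons: 30
  rows:
    - {"fingers": 1, "delta_pos": [0, 0, 0], "dr": [0, 0, 0]}
    - {"fingers": 1, "delta_pos": [0, 0, 0], "dr": [0, 0, 0]}
    - {"fingers": 1, "delta_pos": [0, 0, 0], "dr": [0, 0, 0]}
    - {"fingers": 1, "delta_pos": [0, 0, 0], "dr": [0, 0, 0]}
    - {"fingers": 1, "delta_pos": [0, 0, 0], "dr": [0, 0, 0]}
    - {"fingers": 1, "delta_pos": [0, 0, 0], "dr": [0, 0, 0]}
    - {"fingers": 1, "delta_pos": [0, 0, 0.02], "dr": [0, 0, 0]}
    - {"fingers": 1, "delta_pos": [0, 0, 0.02], "dr": [0, 0, 0]}
    - {"fingers": 1, "delta_pos": [0, 0, 0.014], "dr": [0, 0, 0]}
    - {"fingers": 1, "delta_pos": [0, 0, 0], "dr": [0, 0, 0]}

```text
t: 13.2
tcp_pos: [0.5172, 0.1931, 0.2066]
eef_rot: [-0.001, 0.842, 0.54, -0.003]
force: [-0.7, -0.2, -0.7]
gripper_width: 0.0002
grip_force: 0.0
```

```bash
python3 -c "
from h import *
tell([.5189,.1942,.2])"
```

```text
t13.20 tcp [0.5172 0.1931 0.2066] F [-0.7 -0.2 -0.7] T [-0.01  0.06  0.03] yawY -24.63 zdir [-0.0055 -0.0022 -1.    ] w 0.0002 g 0
delta tool [0.0017 0.0011 0.0066]
```

Request:
play_rows:
  rows:
    - {"fingers": 1, "delta_pos": [0, 0, 0], "dr": [0, 0, 0]}
    - {"fingers": 1, "delta_pos": [0, 0, 0.002], "dr": [0, 0, 0]}
    - {"fingers": 1, "delta_pos": [0, 0, 0.002], "dr": [0, 0, 0]}
    - {"fingers": 1, "delta_pos": [0, 0, 0.002], "dr": [0, 0, 0]}
    - {"fingers": 1, "delta_pos": [0, 0, 0.001], "dr": [0, 0, 0]}
    - {"fingers": 1, "delta_pos": [0, 0, 0], "dr": [0, 0, 0]}

```text
t: 13.7
tcp_pos: [0.5193, 0.194, 0.2029]
eef_rot: [0.0, 0.842, 0.54, 0.0]
force: [-0.0, 0.7, -0.2]
gripper_width: 0.0005
grip_force: 0.0
```

Request:
play_rows:
  rows:
    - {"fingers": 1, "delta_pos": [0, 0, 0.001], "dr": [0, 0, 0]}
    - {"fingers": 1, "delta_pos": [0, 0, 0.001], "dr": [0, 0, 0]}
    - {"fingers": 1, "delta_pos": [0, 0, 0.001], "dr": [0, 0, 0]}
    - {"fingers": 1, "delta_pos": [0, 0, 0], "dr": [0, 0, 0]}

```text
t: 14.03
tcp_pos: [0.5192, 0.1939, 0.1996]
eef_rot: [-0.0, 0.842, 0.54, -0.0]
force: [-0.6, 0.0, -0.9]
gripper_width: -0.0001
grip_force: 0.0
```

Request:
play_rows:
  rows:
    - {"fingers": 1, "delta_pos": [0, 0, 0.001], "dr": [0, 0, 0]}
    - {"fingers": 1, "delta_pos": [0, 0, 0.001], "dr": [0, 0, 0]}
    - {"fingers": 1, "delta_pos": [0, 0, 0.001], "dr": [0, 0, 0]}
    - {"fingers": 1, "delta_pos": [0, 0, 0], "dr": [0, 0, 0]}

```text
t: 14.37
tcp_pos: [0.5191, 0.1939, 0.1965]
eef_rot: [-0.0, 0.842, 0.54, -0.0]
force: [-0.4, 0.2, -0.1]
gripper_width: -0.0002
grip_force: 0.0
```

Request:
play_rows:
  rows:
    - {"fingers": 1, "delta_pos": [0, 0, 0.001], "dr": [0, 0, 0]}
    - {"fingers": 1, "delta_pos": [0, 0, 0.001], "dr": [0, 0, 0]}
    - {"fingers": 1, "delta_pos": [0, 0, 0.001], "dr": [0, 0, 0]}
    - {"fingers": 1, "delta_pos": [0, 0, 0], "dr": [0, 0, 0]}

```text
t: 14.7
tcp_pos: [0.5192, 0.194, 0.1936]
eef_rot: [-0.0, 0.842, 0.54, -0.0]
force: [-0.0, 0.5, -0.1]
gripper_width: -0.0003
grip_force: 0.0
```

Request:
play_rows:
  rows:
    - {"fingers": 1, "delta_pos": [0, 0, 0.001], "dr": [0, 0, 0]}
    - {"fingers": 1, "delta_pos": [0, 0, 0.001], "dr": [0, 0, 0]}
    - {"fingers": 1, "delta_pos": [0, 0, 0.001], "dr": [0, 0, 0]}
    - {"fingers": 1, "delta_pos": [0, 0, 0], "dr": [0, 0, 0]}

```text
t: 15.03
tcp_pos: [0.5192, 0.1939, 0.1906]
eef_rot: [-0.0, 0.842, 0.54, -0.0]
force: [0.2, 0.6, -0.0]
gripper_width: -0.0001
grip_force: 0.0
```

Request:
play_rows:
  rows:
    - {"fingers": 1, "delta_pos": [0, 0, 0.001], "dr": [0, 0, 0]}
    - {"fingers": 1, "delta_pos": [0, 0, 0.001], "dr": [0, 0, 0]}
    - {"fingers": 1, "delta_pos": [0, 0, 0.001], "dr": [0, 0, 0]}
    - {"fingers": 1, "delta_pos": [0, 0, 0], "dr": [0, 0, 0]}

```text
t: 15.37
tcp_pos: [0.5192, 0.1939, 0.1875]
eef_rot: [-0.0, 0.842, 0.54, -0.0]
force: [0.1, -1.0, -0.0]
gripper_width: -0.0
grip_force: 0.0
```

Request:
play_rows:
  rows:
    - {"fingers": 1, "delta_pos": [0, 0, 0.001], "dr": [0, 0, 0]}
    - {"fingers": 1, "delta_pos": [0, 0, 0.001], "dr": [0, 0, 0]}
    - {"fingers": 1, "delta_pos": [0, 0, 0.001], "dr": [0, 0, 0]}
    - {"fingers": 1, "delta_pos": [0, 0, 0], "dr": [0, 0, 0]}

```text
t: 15.7
tcp_pos: [0.5192, 0.1939, 0.1846]
eef_rot: [-0.0, 0.842, 0.54, -0.0]
force: [-0.8, -0.1, 0.6]
gripper_width: -0.0002
grip_force: 0.0
```

Request:
play_rows:
  rows:
    - {"fingers": 1, "delta_pos": [0, 0, 0.001], "dr": [0, 0, 0]}
    - {"fingers": 1, "delta_pos": [0, 0, 0.001], "dr": [0, 0, 0]}
    - {"fingers": 1, "delta_pos": [0, 0, 0.001], "dr": [0, 0, 0]}
    - {"fingers": 1, "delta_pos": [0, 0, 0], "dr": [0, 0, 0]}

```text
t: 16.03
tcp_pos: [0.5192, 0.1939, 0.1815]
eef_rot: [-0.0, 0.842, 0.54, -0.0]
force: [0.1, -1.4, -0.1]
gripper_width: 0.0001
grip_force: 0.0
```

Request:
play_rows:
  rows:
    - {"fingers": 1, "delta_pos": [0, 0, 0.001], "dr": [0, 0, 0]}
    - {"fingers": 1, "delta_pos": [0, 0, 0.001], "dr": [0, 0, 0]}
    - {"fingers": 1, "delta_pos": [0, 0, 0.001], "dr": [0, 0, 0]}
    - {"fingers": 1, "delta_pos": [0, 0, 0], "dr": [0, 0, 0]}

```text
t: 16.37
tcp_pos: [0.5192, 0.1939, 0.1786]
eef_rot: [-0.0, 0.842, 0.54, -0.0]
force: [0.4, 0.3, -0.8]
gripper_width: -0.0001
grip_force: 0.0
```

Run:
```python
from h import *
C,_=load("w4")
f=lambda x,y:(x/2.5+174-.3,y/2.5+127-.3)
for top in(72,108,128):
  for z in(.15,.16,.17,.18,.19):
    P=cast(C,[f(197,top),f(199,348)],z);W=cast(C,[f(158,348),f(240,348)],z);print(top,z,"len",np.linalg.norm(P[0]-P[1]).round(4),"w",np.linalg.norm(W[0]-W[1]).round(4))
# side: bright/grey aluminium column profile along the post axis line, before and now
S=cam("side");sd4=cv2.imread("pics/s4.png");now=optics.grab_frame("side")[:,:,::-1];cv2.imwrite("pics/s5.png",now)
for z in np.arange(.10,.215,.006):
    u,v=proj(S,[.5189,.1942,z])[0];i,j=int(round(v)),int(round(u));print(z.round(3),i,j,sd4[i,j].tolist(),now[i,j].tolist())
tell()
```

```text
72 0.15 len 0.0962 w 0.0283
72 0.16 len 0.0922 w 0.0271
72 0.17 len 0.0881 w 0.0259
72 0.18 len 0.0841 w 0.0247
72 0.19 len 0.08 w 0.0235
108 0.15 len 0.0849 w 0.0283
108 0.16 len 0.0813 w 0.0271
108 0.17 len 0.0777 w 0.0259
108 0.18 len 0.0741 w 0.0247
108 0.19 len 0.0705 w 0.0235
128 0.15 len 0.0784 w 0.0283
128 0.16 len 0.0751 w 0.0271
128 0.17 len 0.0718 w 0.0259
128 0.18 len 0.0685 w 0.0247
128 0.19 len 0.0652 w 0.0235
0.1 159 256 [29, 28, 27] [30, 29, 28]
0.106 157 256 [31, 29, 28] [31, 29, 29]
0.112 156 256 [30, 28, 27] [32, 31, 30]
0.118 154 256 [62, 58, 57] [61, 57, 57]
0.124 152 256 [80, 75, 74] [74, 71, 70]
0.13 150 256 [79, 75, 74] [70, 66, 66]
0.136 149 256 [78, 75, 73] [68, 66, 65]
0.142 147 256 [74, 70, 70] [71, 67, 67]
0.148 145 256 [70, 66, 66] [68, 66, 65]
0.154 143 256 [69, 66, 65] [57, 57, 55]
0.16 141 257 [74, 71, 70] [58, 58, 56]
0.166 139 257 [86, 82, 81] [60, 60, 57]
0.172 138 257 [102, 97, 96] [62, 61, 59]
0.178 136 257 [144, 138, 137] [62, 61, 60]
0.184 134 257 [126, 120, 119] [44, 43, 42]
0.19 132 257 [116, 111, 110] [20, 17, 17]
0.196 130 257 [107, 100, 101] [18, 16, 14]
0.202 128 257 [84, 81, 79] [17, 16, 15]
0.208 126 257 [47, 46, 45] [16, 14, 13]
0.214 124 257 [48, 46, 44] [21, 18, 15]
t16.42 tcp [0.5192 0.1939 0.1786] F [ 0.1 -0.4 -0.6] T [0.04 0.03 0.03] yawY -24.63 zdir [-3.e-04 -1.e-04 -1.e+00] w -0.0005 g 0
```

Run:
```python
from h import *
S=cam("side");a=cv2.imread("pics/s4.png");b=cv2.imread("pics/s5.png")
ey=np.array([np.cos(np.radians(65.5)),np.sin(np.radians(65.5))])
for sg in(-1,1):
  for z in(.15,.16,.17,.18,.19):print(sg,z,proj(S,[*(np.array([.5189,.1942])+sg*.038*ey),z])[0].round(1))
for n,im in(("s4",a),("s5",b)):
    print(n)
    for v in range(126,160):print(v,im[v,240:272,1].tolist())
```

```text
-1 0.15 [250.9 150.1]
-1 0.16 [251. 147.]
-1 0.17 [251.  143.8]
-1 0.18 [251.1 140.7]
-1 0.19 [251.1 137.5]
1 0.15 [261.7 139. ]
1 0.16 [261.8 136. ]
1 0.17 [261.9 132.9]
1 0.18 [262.  129.9]
1 0.19 [262.1 126.8]
s4
126 [45, 47, 47, 46, 46, 47, 46, 45, 45, 46, 46, 45, 46, 45, 47, 44, 45, 46, 46, 45, 46, 45, 46, 44, 45, 46, 45, 44, 46, 45, 46, 47]
127 [47, 45, 46, 44, 45, 46, 46, 47, 45, 47, 45, 46, 47, 46, 45, 46, 47, 57, 65, 62, 57, 51, 49, 47, 47, 46, 44, 47, 46, 46, 47, 46]
128 [46, 45, 45, 46, 46, 46, 46, 46, 47, 46, 46, 46, 45, 46, 46, 46, 58, 81, 96, 94, 85, 76, 66, 64, 58, 51, 45, 46, 48, 46, 46, 44]
129 [45, 45, 46, 47, 45, 47, 47, 45, 45, 46, 46, 46, 46, 45, 44, 49, 69, 96, 111, 111, 108, 101, 94, 91, 82, 63, 47, 45, 46, 46, 46, 45]
130 [46, 46, 46, 47, 46, 46, 46, 46, 46, 45, 45, 46, 45, 47, 44, 50, 75, 100, 115, 116, 116, 114, 111, 108, 97, 71, 52, 45, 47, 45, 45, 46]
131 [45, 46, 46, 45, 47, 46, 46, 45, 46, 46, 45, 46, 46, 45, 44, 55, 80, 107, 117, 117, 118, 117, 116, 113, 97, 70, 50, 47, 46, 47, 47, 46]
132 [46, 45, 47, 46, 45, 44, 45, 47, 45, 45, 47, 44, 45, 45, 45, 58,
[... 8100 characters left out ...]
 56, 28, 30, 33, 35, 37, 36, 40, 45, 42, 37, 28, 22, 29, 67, 120, 159, 171, 167, 161, 156, 153, 151]
156 [165, 167, 168, 168, 169, 167, 164, 146, 104, 55, 28, 25, 27, 29, 30, 28, 31, 31, 30, 26, 25, 21, 33, 72, 124, 161, 170, 167, 161, 156, 151, 152]
157 [167, 169, 169, 168, 168, 168, 164, 147, 105, 54, 28, 26, 29, 28, 27, 28, 29, 27, 26, 25, 26, 22, 35, 76, 127, 163, 171, 167, 161, 155, 152, 150]
158 [169, 172, 169, 169, 168, 168, 164, 146, 105, 54, 28, 27, 30, 28, 29, 28, 27, 28, 29, 25, 23, 25, 36, 75, 128, 162, 170, 165, 159, 156, 151, 149]
159 [172, 171, 169, 169, 167, 167, 164, 146, 105, 55, 29, 27, 27, 29, 30, 29, 29, 28, 29, 27, 24, 24, 35, 74, 127, 161, 169, 165, 158, 156, 151, 151]
```

The cradle's near arm tip has moved from side row 138.5 to 143.7, so the post has slid about 16 mm under very light force. I carry on.

Request:
play_rows:
  rows:
    - {"fingers": 1, "delta_pos": [0, 0, 0.001], "dr": [0, 0, 0]}
    - {"fingers": 1, "delta_pos": [0, 0, 0.001], "dr": [0, 0, 0]}
    - {"fingers": 1, "delta_pos": [0, 0, 0.001], "dr": [0, 0, 0]}
    - {"fingers": 1, "delta_pos": [0, 0, 0.001], "dr": [0, 0, 0]}
    - {"fingers": 1, "delta_pos": [0, 0, 0.001], "dr": [0, 0, 0]}
    - {"fingers": 1, "delta_pos": [0, 0, 0], "dr": [0, 0, 0]}

```text
t: 16.92
tcp_pos: [0.5192, 0.1939, 0.1736]
eef_rot: [-0.0, 0.842, 0.54, -0.0]
force: [-0.3, 0.0, -0.0]
gripper_width: 0.0001
grip_force: 0.0
```

Request:
play_rows:
  rows:
    - {"fingers": 1, "delta_pos": [0, 0, 0.001], "dr": [0, 0, 0]}
    - {"fingers": 1, "delta_pos": [0, 0, 0.001], "dr": [0, 0, 0]}
    - {"fingers": 1, "delta_pos": [0, 0, 0.001], "dr": [0, 0, 0]}
    - {"fingers": 1, "delta_pos": [0, 0, 0.001], "dr": [0, 0, 0]}
    - {"fingers": 1, "delta_pos": [0, 0, 0.001], "dr": [0, 0, 0]}
    - {"fingers": 1, "delta_pos": [0, 0, 0], "dr": [0, 0, 0]}

```text
t: 17.42
tcp_pos: [0.5192, 0.1939, 0.1685]
eef_rot: [-0.0, 0.842, 0.54, -0.0]
force: [-0.1, 0.1, -0.3]
gripper_width: 0.0
grip_force: 0.0
```

Request:
play_rows:
  rows:
    - {"fingers": 1, "delta_pos": [0, 0, 0.001], "dr": [0, 0, 0]}
    - {"fingers": 1, "delta_pos": [0, 0, 0.001], "dr": [0, 0, 0]}
    - {"fingers": 1, "delta_pos": [0, 0, 0.001], "dr": [0, 0, 0]}
    - {"fingers": 1, "delta_pos": [0, 0, 0], "dr": [0, 0, 0]}

```text
t: 17.75
tcp_pos: [0.5191, 0.1939, 0.1655]
eef_rot: [-0.0, 0.842, 0.54, -0.0]
force: [-0.3, 0.9, -0.4]
gripper_width: 0.0001
grip_force: 0.0
```

Request:
play_rows:
  rows:
    - {"fingers": 1, "delta_pos": [0, 0, 0.001], "dr": [0, 0, 0]}
    - {"fingers": 1, "delta_pos": [0, 0, 0.001], "dr": [0, 0, 0]}
    - {"fingers": 1, "delta_pos": [0, 0, 0.001], "dr": [0, 0, 0]}
    - {"fingers": 1, "delta_pos": [0, 0, 0], "dr": [0, 0, 0]}

```text
t: 18.08
tcp_pos: [0.5193, 0.194, 0.1636]
eef_rot: [0.0, 0.842, 0.54, 0.0]
force: [-1.7, -1.0, 7.2]
gripper_width: 0.0001
grip_force: 3.4
```

Request:
play_rows:
  rows:
    - {"fingers": 1, "delta_pos": [0, 0, 0.001], "dr": [0, 0, 0]}
    - {"fingers": 1, "delta_pos": [0, 0, 0.001], "dr": [0, 0, 0]}
    - {"fingers": 1, "delta_pos": [0, 0, 0], "dr": [0, 0, 0]}

```text
t: 18.33
tcp_pos: [0.5195, 0.194, 0.1634]
eef_rot: [0.0, 0.842, 0.54, 0.0]
force: [-7.0, -2.9, 21.8]
gripper_width: -0.0003
grip_force: 10.4
```

Run:
```python
from h import *
tell();b=optics.grab_frame("side")[:,:,::-1];cv2.imwrite("pics/s6.png",b)
for v in range(138,160):print(v,b[v,244:268,1].tolist())
```

```text
t18.33 tcp [0.5195 0.194  0.1634] F [-7.  -2.9 21.8] T [-0.64  1.71 -0.03] yawY -24.65 zdir [ 6.e-04  1.e-04 -1.e+00] w -0.0003 g 10
138 [44, 45, 45, 46, 45, 47, 44, 37, 29, 33, 42, 37, 32, 33, 27, 18, 18, 22, 40, 56, 54, 43, 40, 44]
139 [46, 45, 45, 44, 45, 45, 46, 39, 32, 42, 53, 49, 48, 50, 40, 23, 15, 31, 65, 88, 82, 59, 48, 44]
140 [54, 55, 55, 54, 52, 52, 51, 44, 34, 43, 56, 53, 54, 59, 47, 28, 18, 40, 75, 100, 92, 68, 54, 52]
141 [67, 69, 68, 67, 65, 64, 62, 52, 37, 44, 57, 52, 56, 60, 51, 28, 17, 38, 72, 92, 86, 72, 68, 68]
142 [72, 74, 74, 72, 71, 69, 67, 57, 43, 45, 56, 51, 54, 60, 50, 27, 19, 34, 61, 79, 76, 74, 76, 75]
143 [75, 76, 74, 72, 68, 69, 66, 56, 42, 47, 57, 53, 55, 60, 48, 24, 18, 29, 55, 70, 72, 72, 75, 75]
144 [103, 105, 96, 81, 72, 70, 67, 59, 43, 46, 57, 52, 54, 59, 46, 26, 16, 28, 53, 68, 70, 72, 77, 77]
145 [146, 146, 137, 114, 103, 98, 95, 84, 60, 50, 56, 52, 55, 58, 47, 24, 18, 31, 53, 65, 72, 87, 104, 107]
146 [164, 166, 161, 150, 144, 140, 132, 119, 93, 68, 58, 51, 54, 59, 44, 24, 24, 38, 56, 68, 88, 121, 146, 151]
147 [166, 169, 168, 162, 153, 145, 13
[... 697 characters left out ...]
 65, 60, 49, 36, 29, 61, 118, 160, 172, 167]
154 [168, 166, 153, 125, 98, 77, 70, 70, 70, 69, 67, 66, 64, 63, 58, 50, 37, 27, 28, 61, 118, 160, 172, 167]
155 [169, 164, 146, 108, 78, 72, 72, 75, 73, 72, 70, 66, 60, 53, 44, 36, 28, 23, 30, 66, 120, 160, 170, 167]
156 [168, 165, 147, 110, 81, 70, 73, 74, 75, 74, 71, 64, 53, 42, 32, 26, 24, 23, 33, 72, 124, 161, 169, 166]
157 [168, 167, 155, 129, 93, 69, 66, 70, 73, 73, 68, 58, 42, 33, 27, 26, 23, 22, 35, 75, 127, 162, 169, 166]
158 [168, 167, 162, 141, 101, 61, 49, 56, 62, 64, 58, 47, 35, 27, 28, 28, 23, 24, 35, 76, 127, 162, 169, 165]
159 [169, 167, 163, 146, 104, 56, 32, 36, 42, 45, 41, 36, 28, 28, 26, 26, 25, 25, 38, 76, 127, 162, 168, 165]
```

There is a hard stop at TCP z 0.1634. That puts the cradle's underside at about 0.128 m, equal to the rim height from touch (0.1286), so the post is home. I retreat and check.

Request:
play_rows:
  rows:
    - {"fingers": 1, "delta_pos": [0, 0, -0.004], "dr": [0, 0, 0]}
    - {"fingers": 1, "delta_pos": [0, 0, -0.01], "dr": [0, 0, 0]}
    - {"fingers": 1, "delta_pos": [0, 0, -0.025], "dr": [0, 0, 0]}
    - {"fingers": 1, "delta_pos": [0, 0, -0.03], "dr": [0, 0, 0]}
    - {"fingers": 1, "delta_pos": [0, 0, -0.03], "dr": [0, 0, 0]}
    - {"fingers": 1, "delta_pos": [0, 0, -0.01], "dr": [0, 0, 0]}
    - {"fingers": 1, "delta_pos": [0, 0, 0], "dr": [0, 0, 0]}
    - {"fingers": 1, "delta_pos": [0, 0, 0], "dr": [0, 0, 0]}

```text
t: 19.05
tcp_pos: [0.5194, 0.194, 0.27]
eef_rot: [0.0, 0.842, 0.54, 0.0]
force: [-0.6, -0.5, 0.0]
gripper_width: -0.0001
grip_force: 0.0
```

Run:
```python
from h import *
tell();S=cam("side");b=optics.grab_frame("side")[:,:,::-1];cv2.imwrite("pics/s7.png",b)
ey=np.array([np.cos(np.radians(65.5)),np.sin(np.radians(65.5))]);ex=np.array([ey[1],-ey[0]]);c=np.array([.519,.194])
for n,p in(("near tip",[*(c-.038*ey),.1575]),("catch face",[*(c+.0195*ex),.0925]),("tube face top slot",[*(c+.018*ex),.105])):print(n,proj(S,p)[0].round(1))
print("rows 144-178, cols 250-272 (s7 minus s0 alongside)")
a=cv2.imread("pics/side0.png")
for v in range(156,174):print(v,b[v,255:272,1].tolist(),a[v,258:268,1].tolist())
C,im,s=snap("w5");print("catch px wrist",proj(C,[[*(c+.0195*ex),.1025],[*(c+.018*ex),.1025]]).round(1).tolist())
```

```text
t19.05 tcp [0.5194 0.194  0.27  ] F [-0.6 -0.5  0. ] T [-0.   -0.02  0.  ] yawY -24.64 zdir [ 9.e-04  3.e-04 -1.e+00] w -0.0001 g 0
near tip [251.  147.8]
catch face [262.  162.9]
tube face top slot [261.7 159.2]
rows 144-178, cols 250-272 (s7 minus s0 alongside)
156 [64, 53, 41, 32, 28, 24, 22, 32, 73, 125, 161, 171, 167, 162, 157, 153, 152] [36, 33, 32, 25, 31, 70, 122, 158, 166, 163]
157 [55, 41, 33, 28, 26, 24, 22, 36, 75, 128, 163, 171, 166, 162, 156, 152, 152] [29, 28, 24, 23, 34, 73, 125, 159, 167, 163]
158 [45, 32, 28, 27, 25, 22, 23, 34, 75, 128, 162, 170, 166, 160, 155, 152, 150] [27, 26, 25, 21, 34, 74, 125, 158, 166, 162]
159 [35, 29, 27, 29, 26, 24, 25, 38, 75, 128, 163, 170, 165, 160, 155, 152, 151] [26, 26, 23, 22, 34, 74, 124, 159, 166, 162]
160 [30, 29, 30, 28, 27, 30, 37, 46, 78, 127, 162, 169, 165, 160, 155, 152, 152] [27, 28, 24, 21, 36, 74, 125, 159, 166, 161]
161 [27, 28, 27, 29, 29, 38, 50, 55, 83, 130, 163, 169, 165, 159, 156, 152, 152] [26, 25, 24, 26, 37, 78, 128, 159, 165, 161]
162 [30, 27, 26, 28, 29, 42, 55, 62, 91, 137, 164, 169, 165, 159, 155, 152, 153]
[... 781 characters left out ...]
 142, 162, 163, 159]
169 [28, 29, 28, 29, 26, 22, 26, 51, 106, 153, 169, 168, 163, 157, 152, 152, 153] [27, 25, 23, 25, 50, 104, 149, 166, 164, 159]
170 [28, 28, 28, 27, 25, 24, 26, 55, 111, 157, 170, 168, 163, 157, 153, 150, 153] [27, 24, 23, 25, 53, 108, 154, 167, 165, 159]
171 [30, 26, 29, 27, 25, 24, 26, 50, 101, 144, 159, 161, 162, 157, 151, 150, 152] [26, 25, 23, 23, 50, 100, 142, 156, 158, 157]
172 [27, 28, 29, 27, 25, 22, 25, 35, 69, 102, 123, 143, 157, 157, 152, 152, 152] [28, 27, 22, 25, 36, 72, 105, 124, 142, 154]
173 [30, 28, 28, 28, 26, 25, 23, 23, 35, 54, 85, 127, 154, 156, 153, 151, 153] [28, 23, 25, 23, 26, 39, 61, 89, 124, 150]
catch px wrist [[279.9, 179.3], [278.3, 179.3]]
```

The side view now shows a new steel-grey patch (~58, was ~24) at cols 260–262, rows 160–167. The catch face was predicted at (262,163), so the catch is out through the slot. The arm tip row is 147, as predicted for home. I hand the job in.

```bash
python3 -c "
from rig import r
print(r.hand_in())"
```

```text
the job is handed in; nothing more can be done
None
```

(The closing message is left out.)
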